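# Clamp a brass blank in the hold-down fixture

## Robot

A 6-joint arm with a two-finger parallel gripper is mounted at the origin on a cart in front of the work surface, level with it; the furniture and walls round the work are solid. World frame = base frame: x ahead of the robot, y to its left, z up, the work surface at z = 0. Lengths are in mm, angles in degrees, forces in N, time in s.
With the tool pointing down it reaches from about 350 to 775 mm from the base axis. Payload 5.5 kg.
Tool frame: the origin (TCP) lies on the centre line of the jaws, within the pads' length; the fingertips stand 25 mm ahead of it and the grasp point (between the pads) lies 6 mm ahead of it (tips_ahead is the distance from the TCP to the fingertips, in mm); z points along the fingers, y is the line along which they close (so a half turn about z gives the same grasp; the last joint's range is limited). The gripper opens to 85 mm and grips with 20 to 120 N. Pads are 22 mm wide; open, the fingers measure 114 mm over their backs; the gripper's body (76 mm by 85 mm) begins 54 mm behind the grasp point. The pads swing forward as they close: fully open they stand 13 mm farther back than shut.
Start: joints at [61.501, 17.945, 2.641, 74.691, 0, 82.002], TCP at [201.399, 538.616, 256.323] pointing down, gripper open.
Joint ranges: [-158.12, 158.12], [-49.38, 96.58], [-58.88, 72.47], [-126.05, 133.96], [-84.25, 85.87], [-180, 180]. Speed limits (degrees/s): [147.25, 147.25, 180, 180, 180, 180].

## Interface

Orientations are given as a 3x3 rotation matrix whose columns are the frame's x, y, z axes.
In Python, from plant import sense, get_image, close_job, tips_ahead gives the robot as it stands. The module is installed in compiled form; this text tells all that it offers.
- The arm moves only by the shell command python3 -m pendant 'ROWS'. ROWS is a JSON object of lists of equal length, an entry for each row: "hand": the gripper command: -1 is shut, 1 is fully open, values between are in proportion; "xyz": the shift along the tool's x, y, z in m, a list of three; "rot": the turn, a rotation vector about the tool's x, y, z in degrees, a list of three. In form: {"hand": [hand, ...], "xyz": [[x, y, z], ...], "rot": [[wx, wy, wz], ...]}. A call has 1 to 12 rows; each row shifts and turns the commanded pose from where the row before left it, along the tool's axes as they then stand; what a row does not reach is not made up. A row lasts 1/10 s, in which the tool goes at most 50 mm and 8.59 degrees, less where a joint would pass 70% of its speed; a pose out of reach is approached as far as the arm can. A call is refused whole if a number of a shift passes 0.05 or a number of a turn 8.59, either way. A call with a gripper value outside its range is refused whole. The fingers move at their own pace and stop on an object; the grip force is fixed at half the most. Time passes only in rows, so rows that do not move let the fingers close. It gives the time, the measured TCP pose, the force, the opening and the grip force at its end, in the units of the state.
- sense(): the state, without advancing time (a new reading comes with each control period).
- get_image(name): name is "scene" or "top" or "wrist"; returns a dict with "color" (384x512x3 uint8, blue, green, red), "mtx" (3x3 intrinsics, pixels), "extrinsics" (4x4, takes a point from world to camera coordinates). Camera axes: x right, y up, looking along -z (the intrinsics and any distortion apply to the point x, -y, -z); pixel columns grow to the right and rows downward; lengths in mm; the calibration is good to about 2 mm. A picture is of the moment at which its call begins. There is no depth.
- close_job(): hands the job in; it is judged then, once.
The state is a dict: "time_s": time; "joint_pos": joint angles; "qvel": joint speeds; "joint_torque": joint torques, N m; "position": TCP position; "orientation": TCP orientation; "force": force on the tool from outside, world axes, zero at the start; "ft_torque": the same for the moment, N m; "finger_gap": finger opening in mm; "grip_force": force on a finger pad.
Only numpy, scipy, OpenCV 4.12 (cv2) and the standard library are available. Lean on these libraries where they do the work, as an engineer would, in place of code of your own. Each camera call takes 0.05 s, during which the arm holds its last target. There are 200 camera calls.

## Task

Clamp the brass blank in the hold-down fixture ready for drilling: push it along its channel until its end is fully home against the stop, slide the clamp arm down its bar until the pad bears on the blank and the arm cocks and binds on the bar, then screw the handle clockwise until the pad holds the blank with 45 N, give or take 5 - firm, but no more, since the brass face is finished. Leave the things lying round the fixture where they are.

Things in the scene. Friction and masses are not known exactly. Their poses are not given: they have to be found in the camera images.
- hold_down: Hold-down fixture: dark steel plate 124 x 138 x 12 mm fixed on the bench, with a channel for the blank and an upright flat bar (12 x 16 mm) carrying the arm. Origin on the bench under the screw; x along the channel, away from the robot, to the stop; y left, z up; the bar stands 75 mm right of the screw (y -75). Plate: x -62 to 62, y -100 to 38 mm. Rails 6 mm high, 37.6 mm apart, x -46 to 38 mm.
- stop_face (a point): Middle of the face of the stop block (15 mm high, 12 mm thick) that the blank's far end must meet: 45 mm beyond the screw's axis, 17 mm above the bench (5 mm above the plate). Its axes are the fixture's.
- bar_top (a point): Top end of the upright bar, 122 mm above the bench, 75 mm to the right of the screw's axis; a cross pin 5 mm below it sticks out 10 mm before and behind the bar's middle.
- brass_blank: Loose brass bar 120 x 36 x 10 mm, about 0.34 kg, with two small dark pilot holes in its near half. It lies flat in the channel on the base plate (underside 12 mm above the bench), pulled back 15 to 35 mm from the stop. Origin at the centre of its underside, x along its length towards the stop, z up.
- blank_near_end (a point): Centre of the blank's near end face (towards the robot), 17 mm above the bench. When the blank is home this end stands 13 mm clear of the base plate's near edge, so it can be pushed by fingers that go lower than the plate.
- blank_far_end (a point): Centre of the blank's far end face, which meets the stop.
- clamp_slide (a joint): How far the grey clamp arm has slid down the bar, m: 0 at the top, 0.0415 at most; starts 0.005 to 0.018, binds near 0.039 with the blank in place. Its collar fits the bar with play, so it hangs tip-down and stays put by friction: pushed down near the screw it only jams tighter; pushed down at the push spot close to the bar it slides with a few newtons.
- clamp_tilt (a joint): Tilt of the arm on the bar, rad: about -0.04 hanging tip-down, +0.04 cocked tip-up and bound. The play is 6 mm at the screw, so an arm not bound by the slide needs many turns. Pushing on at the push spot once the pad has touched cocks it; 10 to 20 N there binds it and leaves about 11 N at the pad; under 8 N it is not firmly bound.
- push_spot (a point): On the flat top of the clamp arm (20 mm wide), 24 mm from the bar's axis towards the screw: the place to push the arm down. The screw's boss begins 38 mm farther on, at the same height; the handle stands up to 52 mm above it. When the arm has bound this spot is about 77 mm above the bench and the bar rises 45 mm above it.
- spindle: The screw spindle with its round pad in a black rubber cap, 19 mm across, under the tip of the arm. It moves along its own axis in the arm, 6 mm down for one clockwise turn of the handle, 13 mm in all. It carries the handle. Origin on its axis, 30 mm above the pad's face.
- pad_face (a point): Centre of the pad's underside; it meets the blank's top, 22 mm above the bench, 45 mm from the blank's far end.
- handle (a joint): Turn of the handle, rad, growing clockwise seen from above (tightening); starts between 0 and 1, can reach 13. The screw's own drag is 0.075 N m and it holds what it has reached. Once the arm has bound, each radian adds about 19 N at the pad: from the 11 N left by the bind to 45 N is about 1.8 rad (some 100 degrees), regrasping as needed.
- handle_mid (a point): Middle of the black six-sided handle on top of the spindle: 26 mm across flats, 34 mm high, its axis upright (it tips with the arm), its lower end 13 mm above the arm's top. This point's y axis is square to two of the flats; the others follow every 60 degrees.
- loupe: Black eye loupe, 34 mm wide and 34 mm high, standing on the bench at the right near side of the fixture. Bystander. Origin at its foot.
- pin_vice: Slim steel pin vice, 6 x 90 mm, lying at the left near side of the fixture. Bystander. Origin at the centre of its underside.
- vial: Small oil vial, 14 mm wide and 38 mm high, standing behind the fixture. Bystander. Origin at its foot.
Not all that is in view belongs to the job. There is more than one size of the brass_blank; the one meant has the size given above.

How it is judged (in metres and radians):
On the way, in this order (a step that is already met when the one before it is completed fails the run):
1. the blank's far end is home against the stop (x of blank_far_end in the frame of stop_face above -0.002 m), for 0.2 s.
2. the clamp arm has been slid down until its pad bears on the blank (over 2 N) and the arm is cocked tip-up on the bar (over 0.03 rad) (contact force between spindle and brass_blank above 2 N and value of joint clamp_tilt above 0.03 rad), for 0.2 s.
3. the screw is tight: the pad bears on the blank with over 40 N (contact force between spindle and brass_blank above 40 N), for 0.2 s.
At the end, for the whole second after the job is handed in: The blank lies flat in the channel with its far end within 2 mm of the stop, the clamp arm is cocked tip-up on its bar (over 0.03 rad), and the pad holds the blank with 40 to 50 N, all at rest (contact force between spindle and brass_blank between 40 and 50 N and value of joint clamp_tilt above 0.03 rad and x of blank_far_end in the frame of stop_face above -0.002 m and y of blank_far_end in the frame of stop_face between -0.003 and 0.003 m and z of blank_far_end in the frame of stop_face below 0.002 m and angle between brass_blank's own z axis and vertical below 0.03 rad and angle between the x axis of brass_blank and the x axis of hold_down, either way round below 0.04 rad and linear speed of brass_blank below 0.01 m/s); the robot touches nothing.
It fails at once if the pad crushed onto the blank with over 85 N (contact force between spindle and brass_blank above 85 N).
It fails at once if the loupe pushed more than 20 mm or tipped over (distance of loupe from where it was at the start of the episode above 0.02 m or angle between loupe's own z axis and vertical above 0.5 rad).
It fails at once if the pin vice pushed more than 20 mm (distance of pin_vice from where it was at the start of the episode above 0.02 m).
It fails at once if the vial pushed more than 20 mm or tipped over (distance of vial from where it was at the start of the episode above 0.02 m or angle between vial's own z axis and vertical above 0.5 rad).
It also fails if it takes over 61 s, if anything falls off the work surface, if the arm or the gripper's body presses on something with over 40 N, if the wrist force passes 120 N, or if a joint passes its speed limit or range.

## Working session

There is one attempt and no reset: what is moved stays moved. The work goes in short steps, Python scripts to look and compute and a shell command to move; the robot and the scene stay as the last step left them, time stands still between calls to the robot, and variables do not carry over. Pictures are saved under pics/ and viewed, at most 10 in all, crops included, and the job is handed in when it is done.

```bash
mkdir -p pics; ls
python3 - <<'E'
from plant import *
import cv2,numpy as np
s=sense();print({k:np.round(v,3).tolist() for k,v in s.items()}, tips_ahead)
for n in("scene","top"):
    i=get_image(n);cv2.imwrite(f"pics/{n}0.png",i["color"]);np.savez(f"{n}0.npz",**i);print(n,i.keys(),np.round(i["mtx"],1).tolist(),np.round(i["extrinsics"],3).tolist())
a=cv2.imread("pics/scene0.png");b=cv2.imread("pics/top0.png")
E
```

```text
pics
{'time_s': 0.0, 'joint_pos': [61.501, 17.992, 2.579, 74.692, 0.001, 82.002], 'qvel': [0.057, 0.018, 0.004, -0.028, -0.045, 0.004], 'joint_torque': [-0.0, -48.063, 29.853, 0.019, -0.0, 0.0], 'position': [201.161, 538.177, 255.415], 'orientation': [[-0.937, 0.35, -0.001], [0.35, 0.937, -0.002], [0.0, -0.002, -1.0]], 'force': [0.079, -0.546, 0.262], 'ft_torque': [0.056, -0.05, -0.027], 'grip_force': 0.0, 'finger_gap': 85.41} 25.0
scene dict_keys(['color', 'mtx', 'extrinsics']) [[391.1, 0.0, 255.8], [0.0, 391.1, 191.9], [0.0, 0.0, 1.0]] [[-0.625, -0.78, 0.018, 190.452], [0.392, -0.294, 0.872, -397.508], [-0.675, 0.552, 0.489, -408.413], [0.0, 0.0, 0.0, 1.0]]
top dict_keys(['color', 'mtx', 'extrinsics']) [[474.7, 0.0, 252.4], [0.0, 474.7, 195.9], [0.0, 0.0, 1.0]] [[0.014, -1.0, -0.005, -235.944], [0.991, 0.013, 0.131, -590.686], [-0.131, -0.006, 0.991, -979.329], [0.0, 0.0, 0.0, 1.0]]
```

View pics/scene0.png

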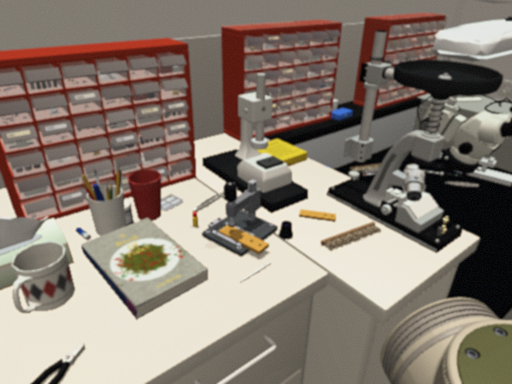

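View pics/top0.png

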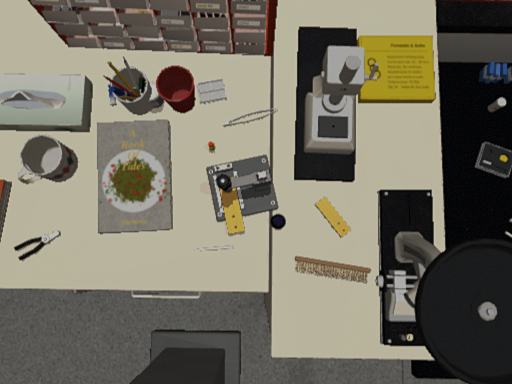

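The pictures show two brass bars. One lies in the fixture channel at top (232,210), scene (245,238). The other is loose on the bench at top (333,217), scene (317,215). The description says the blank lies in the channel, so I take the first. The loupe is at top (278,221), the pin vice at (215,248) and the vial at (211,147). I'll check the choice in a close crop.

Run:
```python
import cv2,numpy as np
b=cv2.imread("pics/top0.png")[135:260,190:300];a=cv2.imread("pics/scene0.png")[165:290,185:305]
b=cv2.resize(b,None,fx=3.6,fy=4.5*.8,interpolation=cv2.INTER_CUBIC);a=cv2.resize(a,None,fx=3.3,fy=3.6,interpolation=cv2.INTER_CUBIC)
cv2.imwrite("pics/crop1.png",np.hstack([b,a]));print(b.shape,a.shape)
```

```text
(450, 396, 3) (450, 396, 3)
```

View pics/crop1.png

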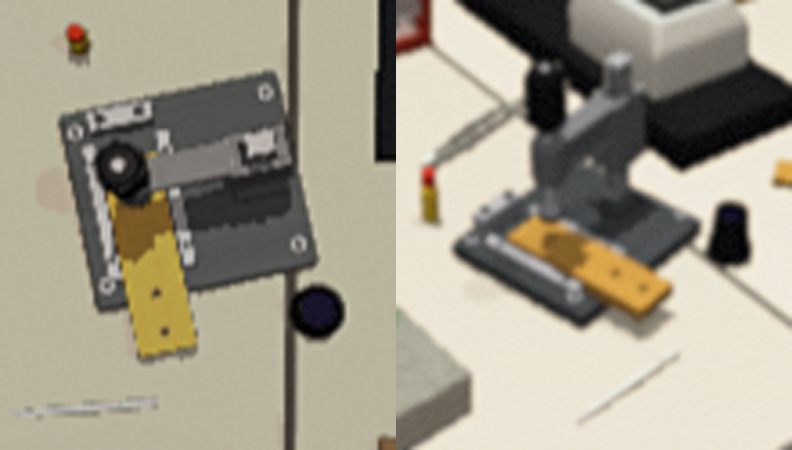

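The crop confirms it: the blank in the channel has two pilot holes and its near end at crop (168,355). The plate corners are at crop (62,118), (273,72), (316,262) and (100,308).

```bash
cat > h.py <<'E'
import numpy as np,cv2
from scipy.optimize import least_squares
from scipy.spatial.transform import Rotation as R
def proj(P,d):
    P=np.atleast_2d(P);c=P@d["extrinsics"][:3,:3].T+d["extrinsics"][:3,3]
    q=(c*[1,-1,-1])@d["mtx"].T
    return q[:,:2]/q[:,2:]
def back(uv,z,d):
    E=d["extrinsics"];Rm=E[:3,:3];o=-Rm.T@E[:3,3]
    r=(np.linalg.inv(d["mtx"])@[*uv,1])*[1,-1,-1];r=Rm.T@r
    return o+r*(z-o[2])/r[2]
def fx(p,P): # fixture (x,y,th deg) -> world
    P=np.atleast_2d(P).astype(float);return P@R.from_euler('z',p[2],degrees=True).as_matrix().T+[p[0],p[1],0]
E
python3 - <<'E'
from h import *
d=dict(np.load("top0.npz"))
f=lambda u:(np.array(u)/3.6+[190,135]) -.36
W=np.array([back(f(u),12,d) for u in [(62,118),(273,72),(316,262),(100,308)]])
L=np.array([[62,38,12],[62,-100,12],[-62,-100,12],[-62,38,12]])
r=least_squares(lambda p:(fx(p,L)-W)[:,:2].ravel(),[600,-200,10]);print(r.x,r.fun.round(1))
for n,u,z in [("blank near L",(140,360),22),("near R",(196,348),22),("loupe",(318,312),34),("pv a",(18,412),3),("pv b",(157,404),3),("vial",(78,35),38),("handle",(119,168),115),("bartop",(262,143),122)]:
    w=back(f(u),z,d);l=(w-[r.x[0],r.x[1],0])@R.from_euler('z',r.x[2],degrees=True).as_matrix();print(n,w.round(1),l.round(1))
E
```

```text
[ 609.45988462 -173.89372312   12.96818414] [ 1.6  2.9  1.9 -1.9 -1.2 -2.3 -2.3  1.3]
blank near L [ 511.2 -177.5   22. ] [-96.6  18.5  22. ]
near R [ 518.8 -211.    22. ] [-96.7 -15.8  22. ]
loupe [ 540.4 -283.3   34. ] [-91.8 -91.1  34. ]
pv a [ 479.6 -103.     3. ] [-110.7   98.3    3. ]
pv b [ 485.5 -187.4    3. ] [-123.8   14.7    3. ]
vial [ 705.9 -136.9   38. ] [102.3  14.4  38. ]
handle [ 612.3 -168.9  115. ] [  3.9   4.2 115. ]
bartop [ 626.1 -247.7  122. ] [ -0.4 -75.6 122. ]
```

```bash
cat >> h.py <<'E'
def togo(p,l,z,yaw):
    """tool-frame shift (mm), yaw turn (tool wz) to bring the TCP to fixture xy l, height z, with tool x at fixture angle yaw"""
    from plant import sense
    s=sense();O=np.array(s["orientation"]);t=fx(p,[l[0],l[1],z])[0]
    Rt=R.from_euler('z',p[2]+yaw,degrees=True).as_matrix()@np.diag([1,-1,-1])
    rv=R.from_matrix(O.T@Rt).as_rotvec(degrees=True)
    print("shift now-axes",(O.T@(t-s["position"])).round(1),"shift final-axes",(Rt.T@(t-s["position"])).round(1),"rot",rv.round(2),"t",s["time_s"])
E
python3 -m pendant '{"hand":[-1,-1,-1,-1,-1,-1,-1,-1,-1,-1,-1,-1],"xyz":[[0,0,0],[0,0,0],[0,0,0],[0,0,0],[-0.007,-0.045,0],[-0.007,-0.045,0],[-0.007,-0.045,0],[-0.007,-0.045,0],[-0.007,-0.045,0],[-0.007,-0.045,0],[-0.007,-0.045,0],[-0.007,-0.045,0]],"rot":[[0,0,-8.4],[0,0,-8.4],[0,0,-8.4],[0,0,-8.3],[0,0,0],[0,0,0],[0,0,0],[0,0,0],[0,0,0],[0,0,0],[0,0,0],[0,0,0]]}'
python3 -c "
from h import *
togo([609.5,-173.9,13],[-112,-3],200,180)"
```

```text
time_s: 1.3
position: [337.0, 198.7, 256.2]
orientation: [[-0.974, -0.225, 0.0], [-0.225, 0.974, 0.0], [-0.0, 0.0, -1.0]]
force: [1.0, 0.5, -0.3]
finger_gap: 0.1
grip_force: 0.0
shift now-axes [ -69.5 -427.4   56.1] shift final-axes [ -69.7 -427.4   56.2] rot [0.   0.01 0.03] t 1.3
```

```bash
python3 -m pendant '{"hand":[-1,-1,-1,-1,-1,-1,-1,-1,-1,-1,-1],"xyz":[[-0.007,-0.043,0],[-0.007,-0.043,0],[-0.007,-0.043,0],[-0.007,-0.043,0],[-0.007,-0.043,0],[-0.007,-0.043,0],[-0.007,-0.043,0],[-0.007,-0.043,0],[-0.007,-0.043,0],[-0.007,-0.040,0],[0,0,0]],"rot":[[0,0,0],[0,0,0],[0,0,0],[0,0,0],[0,0,0],[0,0,0],[0,0,0],[0,0,0],[0,0,0],[0,0,0],[0,0,0]]}'
python3 -c "
from h import *
togo([609.5,-173.9,13],[-112,-3],200,180)
from plant import *
i=get_image('wrist');np.savez('w1.npz',**i);cv2.imwrite('pics/w1.png',i['color'])"
```

```text
time_s: 2.4
position: [502.6, -204.3, 254.9]
orientation: [[-0.975, -0.22, 0.0], [-0.22, 0.975, -0.001], [0.0, -0.001, -1.0]]
force: [-0.7, 0.5, -0.1]
finger_gap: 0.1
grip_force: 0.0
shift now-axes [ 1.   2.6 54.9] shift final-axes [ 1.   2.6 54.9] rot [-0.05 -0.01 -0.26] t 2.4
```

View pics/w1.png

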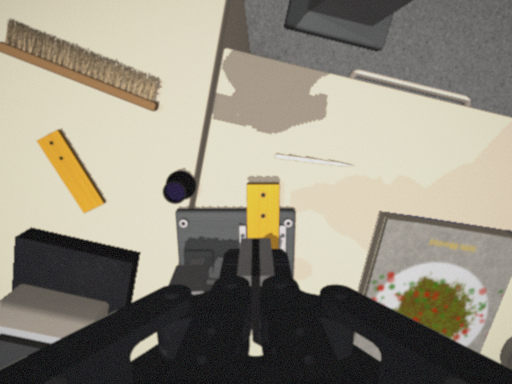

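The wrist view shows the plate's near edge from (177,209) to (295,209), the blank's near end from (248,183) to (279,183), and the rails either side. The loupe is at (178,187) and the pin vice at (315,159).

Run:
```python
from h import *
d=dict(np.load("w1.npz"))
for n,u,z in [("plate near R",(177,209),12),("plate near L",(295,209),12),("bl L",(279.5,182),22),("bl R",(247.5,182),22),("pv in",(276,154),3),("pv out",(353,165),3),("screwR",(183,224),12),("screwL",(288,224),12)]:
    w=back(u,z,d);l=(w-[609.5,-173.9,0])@R.from_euler('z',13,degrees=True).as_matrix();print(n,w.round(1),l.round(1))
```

```text
plate near R [ 570.4 -280.    12. ] [-62.  -94.6  12. ]
plate near L [ 540.8 -149.8   12. ] [-61.5  38.9  12. ]
bl L [ 512.  -175.7   22. ] [-95.4  20.1  22. ]
bl R [ 519.6 -209.3   22. ] [-95.5 -14.3  22. ]
pv in [ 486.1 -184.8    3. ] [-122.7   17.1    3. ]
pv out [479.1 -98.    3. ] [-110.   103.3    3. ]
screwR [ 586.8 -270.5   12. ] [-43.9 -89.   12. ]
screwL [ 560.1 -153.1   12. ] [-43.4  31.4  12. ]
```

```bash
python3 -m pendant '{"hand":[-1,-1,-1,-1,-1,-1,-1],"xyz":[[0.002,0.003,0.04],[0,0,0.045],[0,0,0.045],[0,0,0.045],[0,0,0.030],[0,0,0.010],[0,0,0]],"rot":[[0,0,-0.25],[0,0,0],[0,0,0],[0,0,0],[0,0,0],[0,0,0],[0,0,0]]}'
python3 -c "
from h import *
togo([609.2,-172.5,13],[-86,0],40,180)"
```

```text
time_s: 3.15
position: [497.2, -195.9, 40.2]
orientation: [[-0.973, -0.23, -0.003], [-0.23, 0.973, 0.002], [0.002, 0.003, -1.0]]
force: [-0.5, 0.0, 0.1]
finger_gap: -0.0
grip_force: 0.0
shift now-axes [-28.3  -2.6   0.2] shift final-axes [-28.3  -2.4   0.2] rot [ 0.15 -0.14  0.3 ] t 3.15
```

```bash
python3 -m pendant '{"hand":[-1,-1,-1,-1,-1,-1],"xyz":[[-0.005,-0.002,0],[-0.005,0,0],[-0.004,0,0],[-0.004,0,0],[-0.004,0,0],[-0.003,0,0]],"rot":[[0,0,0.3],[0,0,0],[0,0,0],[0,0,0],[0,0,0],[0,0,0]]}'
python3 -m pendant '{"hand":[-1,-1],"xyz":[[-0.002,0,0],[-0.001,0,0]],"rot":[[0,0,0],[0,0,0]]}'
python3 -c "
from h import *
togo([609.2,-172.5,13],[-86,0],40,180)"
```

```text
time_s: 3.75
position: [523.8, -193.8, 41.6]
orientation: [[-0.975, -0.224, 0.0], [-0.224, 0.975, -0.0], [-0.0, -0.0, -1.0]]
force: [-3.7, -0.5, 1.7]
finger_gap: -0.0
grip_force: 1.4
time_s: 3.95
position: [526.4, -193.0, 41.3]
orientation: [[-0.975, -0.224, -0.0], [-0.224, 0.975, -0.0], [0.0, -0.0, -1.0]]
force: [-3.3, -1.1, 2.5]
finger_gap: 0.3
grip_force: 1.6
shift now-axes [0.7 1.4 1.3] shift final-axes [0.7 1.4 1.3] rot [-0.   -0.02 -0.05] t 3.95
```

```bash
python3 -m pendant '{"hand":[-1,-1,-1],"xyz":[[-0.001,0,0],[-0.001,0,0],[0,0,0]],"rot":[[0,0,0],[0,0,0],[0,0,0]]}' | sed -n '1,4p'; python3 -m pendant '{"hand":[-1,-1],"xyz":[[-0.001,0,0],[-0.001,0,0]],"rot":[[0,0,0],[0,0,0]]}'| sed -n '1,4p'
```

```text
time_s: 4.25
position: [527.0, -192.8, 41.1]
orientation: [[-0.975, -0.223, -0.003], [-0.223, 0.975, -0.001], [0.003, -0.0, -1.0]]
force: [-6.5, -1.8, 4.4]
time_s: 4.45
position: [527.2, -192.8, 41.1]
orientation: [[-0.975, -0.223, -0.006], [-0.223, 0.975, -0.002], [0.006, -0.0, -1.0]]
force: [-12.0, -4.0, 9.1]
```

```bash
python3 -m pendant '{"hand":[-1,-1,-1,-1,-1,-1,-1],"xyz":[[0.004,0,0],[0.01,0,0],[0,0,-0.045],[0,0,-0.045],[0,0,-0.045],[0,0,-0.045],[0,0,-0.02]],"rot":[[0,0,0],[0,0,0],[0,0,0],[0,0,8.5],[0,0,8.5],[0,0,8.5],[0,0,8.5]]}' | sed -n '1,4p'
python3 -c "
from h import *
from plant import *
togo([609.2,-172.5,13],[0,-51],240,90)
d=dict(np.load('w1.npz'));E=d['extrinsics'];o=-E[:3,:3].T@E[:3,3];print(o, E[:3,:3].round(2))
i=get_image('top');np.savez('t2.npz',**i);cv2.imwrite('pics/t2.png',i['color'])"
```

```text
time_s: 5.15
position: [518.1, -196.0, 246.1]
orientation: [[-0.931, 0.365, 0.007], [0.365, 0.931, -0.003], [-0.008, 0.0, -1.0]]
force: [-0.0, -0.7, 0.1]
shift now-axes [-105.    13.     6.9] shift final-axes [-48.6  94.    6.1] rot [ 0.21  0.39 55.61] t 5.15
[ 434.97695246 -219.70608869  372.24659634] [[-0.22  0.98 -0.  ]
 [-0.94 -0.21 -0.28]
 [-0.27 -0.06  0.96]]
```

```bash
python3 -m pendant '{"hand":[-1,-1,-1,-1,-1,-1,-1,-1,-1,-1,-1,-1],"xyz":[[0,0,0],[0,0,0],[0,0,0],[0,0,0],[0,0,0],[0,0,0],[0,0,0],[-0.016,0.031,0],[-0.016,0.031,0],[-0.016,0.032,0],[0,0,0],[0,0,0]],"rot":[[0.2,0.4,7.9],[0,0,7.9],[0,0,7.9],[0,0,8],[0,0,8],[0,0,8],[0,0,8],[0,0,0],[0,0,0],[0,0,0],[0,0,0],[0,0,0]]}' | sed -n '1,4p'
python3 -c "
from h import *
from plant import *
togo([609.2,-172.5,13],[0,-51],240,90)
i=get_image('wrist');np.savez('w2.npz',**i);cv2.imwrite('pics/w2.png',i['color'])"
```

```text
time_s: 6.4
position: [619.0, -220.3, 238.7]
orientation: [[-0.23, 0.973, -0.01], [0.973, 0.23, 0.001], [0.004, -0.009, -1.0]]
force: [-0.4, -0.7, -0.1]
shift now-axes [-2.3  1.2 -1.3] shift final-axes [-2.3  1.2 -1.3] rot [-0.52 -0.2   0.31] t 6.4
```

View pics/w2.png

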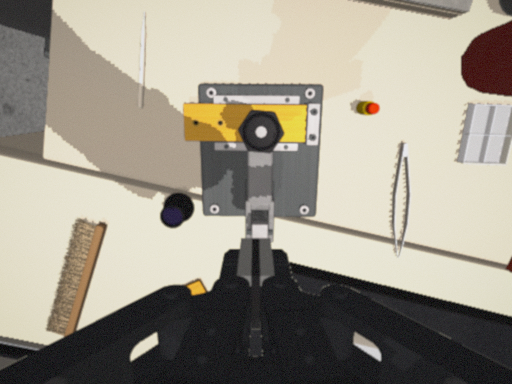

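The blank's far end now meets the stop block at (307,123). The hexagonal handle is at (261,131), the arm runs down column 259, and the bar top is at (260,229). The vial is clear at (368,107).

Run:
```python
from h import *
d=dict(np.load("w2.npz"));p=[609.2,-172.5,13]
for n,u,z in [("plate fL",(323,84),12),("fR",(316,216),12),("nR",(203,216),12),("nL",(199,85),12),("blank nearL",(184,103),22),("nR",(184,142),22),("far",(306,123),22),("bartop",(260.5,230),122),("arm mid",(259,175),100),("arm l",(247,175),100),("arm r",(271,175),100),("handle",(261,131),150)]:
    w=back(u,z,d);l=(w-[p[0],p[1],0])@R.from_euler('z',13,degrees=True).as_matrix();print(n,l.round(1))
I=cv2.resize(d["color"][95:170,220:300],None,fx=7,fy=7,interpolation=cv2.INTER_CUBIC);cv2.imwrite("pics/hd.png",I)
```

```text
plate fL [63.1 37.3 12. ]
fR [ 63.8 -98.6  12. ]
nR [-58.9 -99.7  12. ]
nL [-57.9  35.7  12. ]
blank nearL [-71.3  18.7  22. ]
nR [-73.3 -18.6  22. ]
far [46.9  0.6 22. ]
bartop [  2.7 -71.9 122. ]
arm mid [  1.2 -34.6 100. ]
arm l [ -8.1 -34.7 100. ]
arm r [ 10.6 -34.6 100. ]
handle [  2.    3.4 150. ]
```

View pics/hd.png

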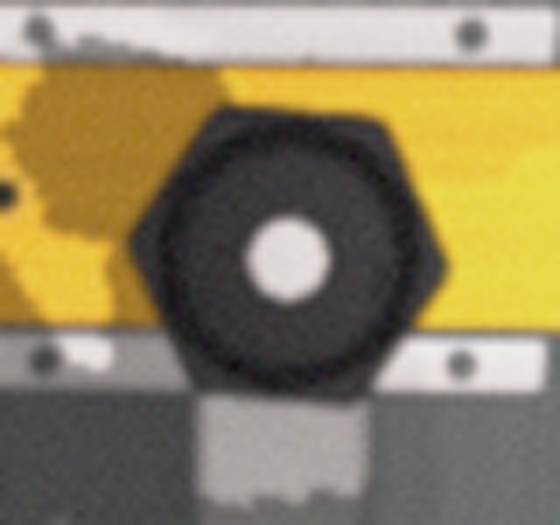

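```bash
python3 -m pendant '{"hand":[-1,-1,-1,-1,-1],"xyz":[[-0.001,0.003,0.03],[0,0,0.03],[0,0,0.025],[0,0,0.01],[0,0,0]],"rot":[[-0.5,-0.2,0.3],[0,0,0],[0,0,0],[0,0,0],[0,0,0]]}' | sed -n '1,4p'
python3 -m pendant '{"hand":[-1,-1,-1,-1,-1,-1],"xyz":[[0,0,0.004],[0,0,0.004],[0,0,0.004],[0,0,0.004],[0,0,0.004],[0,0,0.004]],"rot":[[0,0,0],[0,0,0],[0,0,0],[0,0,0],[0,0,0],[0,0,0]]}' | sed -n '1,4p'
python3 -c "
from h import *
togo([610.7,-172.2,13],[0,-51],102,90)"
```

```text
time_s: 6.95
position: [620.3, -220.2, 144.5]
orientation: [[-0.224, 0.975, -0.001], [0.975, 0.224, -0.0], [0.0, -0.001, -1.0]]
force: [-0.5, 0.3, 0.5]
time_s: 7.55
position: [622.2, -220.9, 121.2]
orientation: [[-0.224, 0.975, 0.002], [0.975, 0.224, -0.002], [-0.002, 0.001, -1.0]]
force: [0.8, -0.5, -0.5]
shift now-axes [-0.9 -0.3 19.2] shift final-axes [-0.9 -0.3 19.2] rot [ 0.07  0.12 -0.05] t 7.55
```

```bash
python3 -m pendant '{"hand":[-1,-1,-1],"xyz":[[-0.001,0,0.003],[0,0,0.003],[0,0,0.003]],"rot":[[0,0,0],[0,0,0],[0,0,0]]}' | sed -n '1,4p'
python3 -m pendant '{"hand":[-1,-1],"xyz":[[0,0,0.002],[0,0,0.002]],"rot":[[0,0,0],[0,0,0]]}' | sed -n '1,4p'
```

```text
time_s: 7.85
position: [622.5, -222.0, 112.3]
orientation: [[-0.224, 0.975, 0.002], [0.975, 0.224, -0.002], [-0.002, 0.001, -1.0]]
force: [0.6, 1.0, 0.0]
time_s: 8.05
position: [622.5, -222.0, 108.5]
orientation: [[-0.224, 0.975, 0.002], [0.975, 0.224, -0.002], [-0.002, 0.001, -1.0]]
force: [0.8, -0.5, 0.4]
```

Run:
```python
from h import *
from plant import *
i=get_image('scene');j=get_image('wrist');np.savez('s3.npz',**i)
a=cv2.resize(i['color'][150:270,190:300],None,fx=4,fy=4,interpolation=cv2.INTER_CUBIC)
b=cv2.resize(j['color'][80:330,170:350],None,fx=1.92,fy=1.92,interpolation=cv2.INTER_CUBIC)
cv2.imwrite('pics/c3.png',np.hstack([a,b]))
```

```text
(no output)
```

View pics/c3.png

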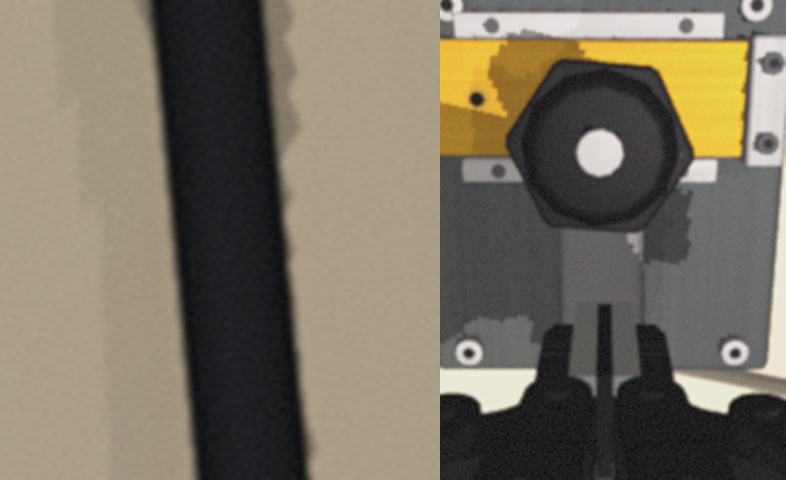

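The wrist crop shows the shut fingertips (605,305) centred over the grey arm (561 to 643). The scene camera is blocked by the robot. I'll get the arm's height from its width in pixels.

Run:
```python
from h import *
from plant import *
d=get_image('wrist');p=[610.7,-172.2,13];s=sense();print(s["position"],s["force"])
g=cv2.cvtColor(d["color"],cv2.COLOR_BGR2GRAY)
for r in (210,220,230):print(r,g[r,220:296:2])
Ri=R.from_euler('z',13,degrees=True).as_matrix()
for z in(70,77,85,95,105):
    for n,u in (("aL",(170+121/1.92,80+270/1.92)),("aR",(170+203/1.92,80+270/1.92)),("hub",(170+160/1.92,80+152/1.92))):
        print(z,n,((back(u,z+(48 if n=="hub" else 0),d)-[p[0],p[1],0])@Ri).round(1))
print("tips px",proj(fx(p,[0,-51+11,s["position"][2]-25]),d),(np.array([165,303])/1.92)+[170,80])
```

```text
[ 622.29514906 -221.82490135  108.34831392] [-0.09751294  0.57165329  0.14495681]
210 [ 72  71  74  74  74  66  71  90  97  96  95  99 100  93 101 101  97  97
  99  97  99  95  99  97  97 120 147 123  71  64  63  66  63  71  67  70
  72  69]
220 [ 71  69  73  73  75  72  72  89  94 101  94 100  99  96  99 102  99 100
  99  96  97  97  96  96  96  97  92  82  90  96 101  98 102 105 106 103
 109 106]
230 [ 70  76  76  68  73  73  65  82  94 100  99  98  93  98 100  98  97 101
  98  99 100  98  97  97  94  92  94  74  85  96 100  97  98 107 105 106
 107 105]
70 aL [ -9.9 -38.5  70. ]
70 aR [ 11.2 -38.5  70. ]
70 hub [  0.4   0.4 118. ]
77 aL [ -9.4 -35.9  77. ]
77 aR [ 10.8 -35.9  77. ]
77 hub [  0.5   1.6 125. ]
85 aL [ -8.8 -32.9  85. ]
85 aR [ 10.2 -32.9  85. ]
85 hub [  0.5   3.  133. ]
95 aL [ -8.1 -29.2  95. ]
95 aR [  9.6 -29.2  95. ]
95 hub [  0.5   4.8 143. ]
105 aL [ -7.4 -25.5 105. ]
105 aR [  8.9 -25.5 105. ]
105 hub [  0.6   6.5 153. ]
tips px [[252.8714155  233.90784987]] [255.9375 237.8125]
```

```bash
for i in 1; do python3 -m pendant '{"hand":[-1,-1],"xyz":[[0,0,0.0015],[0,0,0.0015]],"rot":[[0,0,0],[0,0,0]]}' | sed -n '1,4p'
done; python3 -m pendant '{"hand":[-1,-1],"xyz":[[0,0,0.001],[0,0,0.001]],"rot":[[0,0,0],[0,0,0]]}' | sed -n '1,4p'
```

```text
time_s: 8.4
position: [622.4, -221.9, 105.4]
orientation: [[-0.224, 0.975, 0.002], [0.975, 0.224, -0.002], [-0.002, 0.001, -1.0]]
force: [-1.1, 0.1, 0.3]
time_s: 8.6
position: [622.3, -221.9, 103.3]
orientation: [[-0.224, 0.975, 0.001], [0.975, 0.224, -0.002], [-0.002, 0.001, -1.0]]
force: [-0.4, -0.6, 1.5]
```

```bash
python3 -m pendant '{"hand":[-1,-1],"xyz":[[0,0,0.001],[0,0,0.001]],"rot":[[0,0,0],[0,0,0]]}' | sed -n '1,4p';python3 -m pendant '{"hand":[-1,-1],"xyz":[[0,0,0.001],[0,0,0.001]],"rot":[[0,0,0],[0,0,0]]}' | sed -n '1,4p'
```

```text
time_s: 8.8
position: [622.6, -222.2, 102.3]
orientation: [[-0.224, 0.975, 0.002], [0.975, 0.224, -0.002], [-0.003, 0.002, -1.0]]
force: [-1.7, 0.1, 8.4]
time_s: 9.0
position: [622.7, -222.2, 102.0]
orientation: [[-0.224, 0.975, 0.003], [0.975, 0.224, -0.003], [-0.003, 0.003, -1.0]]
force: [-5.1, 1.4, 18.0]
```

```bash
python3 -m pendant '{"hand":[-1,-1,-1],"xyz":[[0,0,0],[0,0,0],[0,0,0]],"rot":[[0,0,0],[0,0,0],[0,0,0]]}' | sed -n '1,4p'
```

```text
time_s: 9.3
position: [622.7, -222.2, 102.1]
orientation: [[-0.224, 0.975, 0.004], [0.975, 0.224, -0.003], [-0.004, 0.003, -1.0]]
force: [-3.9, 1.4, 12.7]
```

```bash
python3 -m pendant '{"hand":[-1,-1,-1,-1,-1],"xyz":[[0,0,-0.01],[0,0,-0.03],[0,0,-0.035],[0,0,-0.035],[0,0,0]],"rot":[[0,0,0],[0,0,0],[0,0,0],[0,0,0],[0,0,0]]}' | sed -n '1,4p'
python3 - <<'E'
from h import *
from plant import *
i=get_image('wrist');np.savez('w4.npz',**i)
b=cv2.resize(i['color'][60:240,150:350],None,fx=4,fy=3.33*1.2,interpolation=cv2.INTER_CUBIC)[:600]
print(b.shape);cv2.imwrite('pics/c4.png',cv2.resize(i['color'][80:230,160:340],None,fx=4,fy=4,interpolation=cv2.INTER_CUBIC))
print(sense()["joint_pos"])
E
```

```text
time_s: 9.8
position: [624.7, -222.8, 215.8]
orientation: [[-0.224, 0.974, 0.01], [0.975, 0.224, -0.006], [-0.008, 0.009, -1.0]]
force: [1.0, 0.2, 0.1]
(600, 800, 3)
[-2.65489082e+01  2.82436277e+01  1.19753814e+01  7.32568776e+01
 -2.77033842e-02  5.04991697e+01]
```

View pics/c4.png

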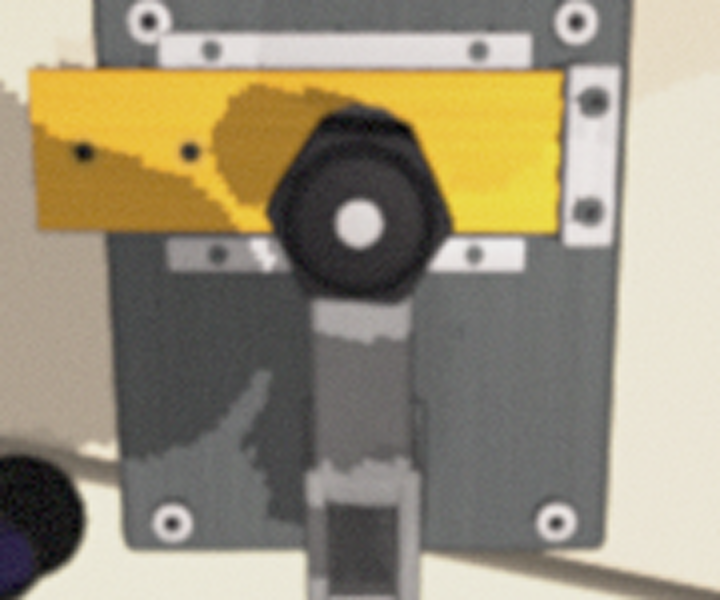

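The arm is cocked: the handle's top has leaned back to crop (359,224). The blank is still at the stop at (562,150), and the hexagon stands about 3° clockwise of the fixture's axes. Next I'll grip it and turn.

Run:
```python
from h import *
d=dict(np.load("w4.npz"));p=[610.7,-172.2,13];Ri=R.from_euler('z',13,degrees=True).as_matrix()
f=lambda a,b:(160+a/4-.4,80+b/4-.4)
for n,u,z in [("hub",f(359,224),130),("hexL",f(268,210),125),("hexR",f(452,218),125),("far",f(562,150),22),("stop",f(567,65),27),("nL",f(96,0),12),("fRc",f(603,548),12),("nRc",f(125,548),12),("near",f(30,150),22)]:
    print(n,((back(u,z,d)-[p[0],p[1],0])@Ri).round(1))
togo(p,[0,-1],180,116.7)
```

```text
hub [  0.3  -3.7 130. ]
hexL [-13.6  -2.1 125. ]
hexR [ 14.5  -3.3 125. ]
far [45.4  1.1 22. ]
stop [45.1 19.4 27. ]
nL [-59.8  33.6  12. ]
fRc [ 61.  -98.2  12. ]
nRc [-60.4 -97.8  12. ]
near [-74.6   1.1  22. ]
shift now-axes [51.1 -1.8 32.6] shift final-axes [46.2 21.5 32.9] rot [  0.27   0.4  -26.75] t 9.85
```

```bash
python3 -m pendant '{"hand":[0.2,0.2,0.2,0.2,0.2,0.2,0.2,0.2],"xyz":[[0,0,0],[0,0,0],[0,0,0],[0,0,0],[0.022,0.0105,0],[0.0225,0.0105,0],[0,0,0.025],[0,0,0]],"rot":[[0.27,0.4,-6.7],[0,0,-6.7],[0,0,-6.7],[0,0,-6.7],[0,0,0],[0,0,0],[0,0,0],[0,0,0]]}'
python3 - <<'E'
from h import *
togo([610.7,-172.2,13],[0.3,-2.5],116,116.7)
E
```

```text
time_s: 10.65
position: [607.5, -172.3, 180.7]
orientation: [[-0.64, 0.768, -0.011], [0.768, 0.64, 0.007], [0.012, -0.005, -1.0]]
force: [-0.7, 0.3, 0.0]
finger_gap: 51.0
grip_force: 0.0
shift now-axes [-5.2  1.9 64.7] shift final-axes [-4.4  1.7 64.7] rot [-0.26 -0.71  0.11] t 10.65
```

```bash
python3 -m pendant '{"hand":[0.2,0.2,0.2],"xyz":[[-0.0045,0.0018,0.01],[0,0,0],[0,0,0]],"rot":[[-0.2,-0.6,0],[0,0,0],[0,0,0]]}' |sed -n '1,3p'
python3 - <<'E'
from h import *
togo([610.7,-172.2,13],[0.3,-2.5],116,116.7)
E
```

```text
time_s: 10.95
position: [613.6, -176.5, 174.4]
orientation: [[-0.639, 0.769, 0.003], [0.769, 0.639, -0.001], [-0.003, 0.001, -1.0]]
shift now-axes [ 3.  -0.5 58.4] shift final-axes [ 2.8 -0.4 58.4] rot [0.08 0.17 0.02] t 10.95
```

```bash
python3 -m pendant '{"hand":[0.2,0.2,0.2,0.2,0.2],"xyz":[[0.0025,-0.0005,0.01],[0,0,0.025],[0,0,0.018],[0,0,0.004],[0,0,0]],"rot":[[0,0.15,0],[0,0,0],[0,0,0],[0,0,0],[0,0,0]]}' |sed -n '1,4p'
python3 - <<'E'
from h import *
togo([610.7,-172.2,13],[0.3,-2.5],116,116.7)
E
```

```text
time_s: 11.45
position: [611.5, -174.5, 116.9]
orientation: [[-0.639, 0.769, 0.001], [0.769, 0.639, 0.001], [-0.0, 0.001, -1.0]]
force: [0.8, -0.1, 0.4]
shift now-axes [-0.  -0.   0.9] shift final-axes [-0.  -0.   0.9] rot [0.08 0.   0.04] t 11.45
```

Close gently and watch the lateral forces.

```bash
python3 -m pendant '{"hand":[-0.2,-0.3,-0.36],"xyz":[[0,0,0],[0,0,0],[0,0,0]],"rot":[[0,0,0],[0,0,0],[0,0,0]]}' |sed -n '1,6p'
python3 -m pendant '{"hand":[-0.42,-0.6,-1,-1],"xyz":[[0,0,0],[0,0,0],[0,0,0],[0,0,0]],"rot":[[0,0,0],[0,0,0],[0,0,0],[0,0,0]]}' |sed -n '1,6p'
python3 -c "
from plant import *;print(sense()['ft_torque'],sense()['position'])"
```

```text
time_s: 11.75
position: [612.6, -175.3, 118.9]
orientation: [[-0.639, 0.769, 0.004], [0.769, 0.639, -0.001], [-0.004, 0.002, -1.0]]
force: [-0.4, -1.0, 0.9]
finger_gap: 27.3
grip_force: 0.7
time_s: 12.15
position: [612.5, -175.3, 119.0]
orientation: [[-0.639, 0.769, 0.004], [0.769, 0.639, -0.001], [-0.004, 0.002, -1.0]]
force: [-2.5, -1.8, 5.0]
finger_gap: 25.0
grip_force: 58.5
[-0.20437568  0.38346275 -0.06296334] [ 612.54957241 -175.29766472  119.00579473]
```

```bash
python3 -m pendant '{"hand":[-1,-1,-1,-1,-1,-1,-1],"xyz":[[0,0,0],[0,0,0],[0,0,0],[0,0,0],[0,0,0],[0,0,0],[0,0,0]],"rot":[[0,0,5],[0,0,7],[0,0,7],[0,0,7],[0,0,7],[0,0,7],[0,0,0]]}' |sed -n '1,6p'
python3 -c "
from h import *
from plant import *;print(sense()['ft_torque'],sense()['position']);togo([610.7,-172.2,13],[0.3,-2.5],116,116.7)"
```

```text
time_s: 12.85
position: [610.5, -175.9, 118.9]
orientation: [[0.008, 1.0, -0.0], [1.0, -0.008, -0.003], [-0.003, -0.0, -1.0]]
force: [-6.2, -3.5, 10.3]
finger_gap: 25.0
grip_force: 59.3
[-0.79559049  2.17701531 -0.07735376] [ 610.50577565 -175.85649955  118.88776176]
shift now-axes [1.3 1.  2.9] shift final-axes [0.3 1.6 2.9] rot [ -0.07   0.16 -40.16] t 12.85
```

```bash
python3 -m pendant '{"hand":[-1,-1,-1,-1,-1,-1,-1],"xyz":[[0,0,-0.0005],[0,0,-0.0005],[0,0,0],[0,0,0],[0,0,0],[0,0,0],[0,0,0]],"rot":[[0,0,5],[0,0,7],[0,0,7],[0,0,7],[0,0,7],[0,0,5],[0,0,0]]}' |sed -n '1,6p'
python3 -c "
from h import *
from plant import *;print(sense()['ft_torque'],sense()['position']);togo([610.7,-172.2,13],[0.3,-2.5],116,116.7)"
```

```text
time_s: 13.55
position: [609.2, -175.0, 118.7]
orientation: [[0.621, 0.784, -0.003], [0.784, -0.621, -0.001], [-0.002, -0.002, -1.0]]
force: [-6.5, -2.7, 7.9]
finger_gap: 25.0
grip_force: 61.6
[-0.05665628  2.71755727  0.03105101] [ 609.22958938 -174.9811669   118.7453075 ]
shift now-axes [1.8 1.6 2.7] shift final-axes [-1.2  2.1  2.7] rot [-2.000e-01  3.000e-02 -7.811e+01] t 13.55
```

```bash
python3 -m pendant '{"hand":[-1,-1,-1,-1,-1,-1],"xyz":[[0,0,-0.0003],[0,0,-0.0003],[0,0,0],[0,0,0],[0,0,0],[0,0,0]],"rot":[[0,0,6],[0,0,7],[0,0,7],[0,0,5],[0,0,0],[0,0,0]]}' |sed -n '1,6p'
python3 -c "
from h import *
from plant import *;print(sense()['ft_torque'],sense()['joint_pos']);togo([610.7,-172.2,13],[0.3,-2.5],116,116.7)"
```

```text
time_s: 14.15
position: [609.2, -174.2, 118.7]
orientation: [[0.893, 0.449, -0.003], [0.449, -0.893, 0.002], [-0.002, -0.003, -1.0]]
force: [-6.3, -1.6, 4.3]
finger_gap: 25.0
grip_force: 62.0
[6.60462249e-01 2.34626394e+00 1.01385493e-03] [-2.32136543e+01  2.84368720e+01 -1.29246825e+00  6.04812177e+01
  1.37629436e-02  1.30081519e+02]
shift now-axes [1.9 1.4 2.6] shift final-axes [-1.8  1.5  2.7] rot [-2.30e-01 -6.00e-02 -1.03e+02] t 14.15
```

```bash
python3 -m pendant '{"hand":[-0.2,0,0.2,0.2,0.2,0.2,0.2,0.2,0.2,0.2],"xyz":[[0,0,0],[0,0,0],[0,0,0],[0,0,-0.02],[0,0,-0.04],[0,0,-0.04],[-0.02,-0.005,0],[-0.02,-0.005,0],[-0.02,-0.005,0],[0,0,0]],"rot":[[0,0,0],[0,0,0],[0,0,0],[0,0,0],[0,0,0],[0,0,0],[0,0,0],[0,0,0],[0,0,0],[0,0,0]]}' |sed -n '1,6p'
python3 - <<'E'
from h import *
from plant import *
i=get_image('wrist');np.savez('w5.npz',**i)
E=i["extrinsics"];p=[610.7,-172.2,13]
# rectify: fixture-aligned view of plane z=125 (3 px/mm handle) over x -100..80, y -90..60
W=[(-100,60),(80,60),(80,-90),(-100,-90)]
src=proj(fx(p,[(*w,125) for w in W]),i).astype(np.float32);s=4
dst=np.float32([((x+100)*s,(60-y)*s) for x,y in W])
im=cv2.warpPerspective(i["color"],cv2.getPerspectiveTransform(src,dst),(720,600),flags=cv2.INTER_CUBIC)
cv2.imwrite("pics/c5.png",im)
E
```

```text
time_s: 15.15
position: [550.0, -188.3, 219.7]
orientation: [[0.893, 0.449, 0.003], [0.449, -0.893, 0.0], [0.002, 0.001, -1.0]]
force: [-0.4, -0.1, 0.0]
finger_gap: 50.8
grip_force: 0.0
```

View pics/c5.png

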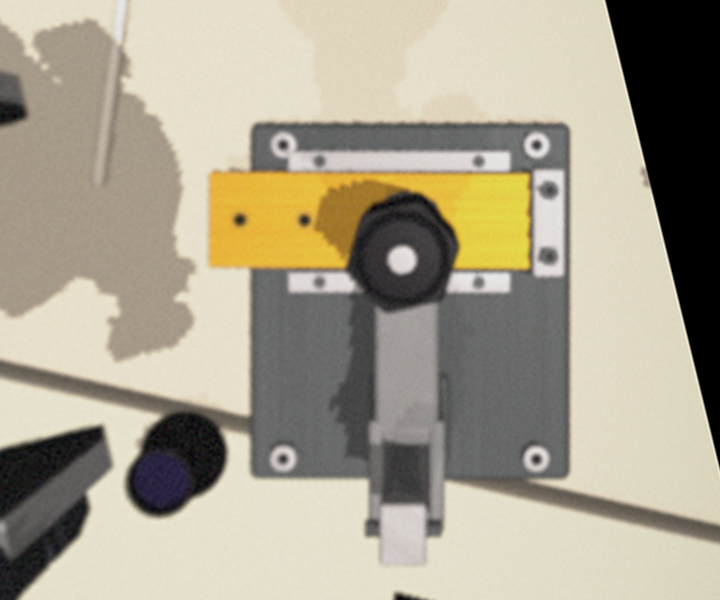

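The handle's corner is now at (458,245), about 15° from the x axis. That agrees with the 103° commanded (13.7°), so it didn't slip. The blank is at the stop at (530,220), the arm is cocked, and the loupe and pin vice haven't moved. The robot is clear, so I'm handing in.

```bash
python3 -c "
from plant import *
print(close_job())"
```

```text
the job is handed in; nothing more can be done
None
```

I handed the job in at about 15 s. The blank is home against the stop and the arm is cocked and bound; the handle went 103° clockwise, which should put about 45 N at the pad. I worked that out from the turn and couldn't measure it. The bystanders were not touched.

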